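# Tip the staple refills out of the flip-front caddy

### The arm

A 7-joint arm with a two-finger parallel gripper is mounted at the origin on a cart in front of the work surface, level with it; the furniture and walls round the work are solid. World frame = base frame: x ahead of the robot, y to its left, z up, the work surface at z = 0. Lengths are in m, angles in rad, forces in N, time in s.
With the tool pointing down it reaches from about 0.4 to 0.875 m from the base axis. Payload 4.4 kg.
Tool frame: the origin (TCP) lies on the centre line of the jaws, within the pads' length; the fingertips stand 11 mm ahead of it and the grasp point (between the pads) lies 8 mm behind it; z points along the fingers, y is the line along which they close (so a half turn about z gives the same grasp; the last joint's range is limited). The gripper opens to 85 mm and grips with 20 to 120 N. Pads are 22 mm wide; open, the fingers measure 114 mm over their backs; the gripper's body (76 mm by 85 mm) begins 54 mm behind the grasp point. The pads swing forward as they close: fully open they stand 13 mm farther back than shut.
Start: joints at [-1.325, 0.628, 0.038, 1.517, -0.027, 0.996, -0.02], TCP at [0.199, 0.619, 0.242] pointing down, gripper open.
Joint ranges: [-3.06, 3.06], [-0.37, 2.12], [-1.25, 1.32], [0.18, 2.47], [-1.1, 4.24], [0.23, 1.98], [-2.94, 2.94]. Speed limits (rad/s): [2.57, 2.57, 3.14, 3.14, 3.14, 3.14, 3.14].

### API

Orientations are given as a rotation vector (axis times angle).
In Python, from cell import status, imaging, manip gives the robot as it stands. The module is installed in compiled form; this text tells all that it offers.
- The arm moves only by the tool send_rows, never from a script. Its argument "deltas" is a list that holds one entry, the list of rows, each a list of 7 numbers: the opening in per cent of the stroke, from 0 (shut) to 100 (fully open), then the shift along the tool's x, y, z in cm, then the turn, a rotation vector about the tool's x, y, z in degrees. A call has 1 to 10 rows; each row is the pose to reach, as a shift and turn from the pose commanded when the call began, along the tool's axes at that moment; what a row does not reach only later rows make up. A row lasts 1/12 s, in which the tool goes at most 41.7 mm and 7.16 degrees, less where a joint would pass 70% of its speed; a pose out of reach is approached as far as the arm can. A call with a gripper value outside its range is refused whole. The fingers move at their own pace and stop on an object; the grip force is fixed at half the most. Time passes only in rows, so rows that repeat a pose let the fingers close. It gives the time, the measured TCP pose, the force, the opening and the grip force at its end, in the units of the state.
- status.get_obs(): the state, without advancing time (a new reading comes with each control period).
- imaging.grab_frame(name): name is "side" or "top"; returns (picture, depth): 400x640x3 uint8, red, green, blue; 400x640 float32, m along the optical axis (not along the pixel's ray), 0 where there is no reading.
- imaging.camera_params(name): a dict with "K" (3x3 intrinsics, pixels), "k1" (the pictures are not rectified: a ray, as slopes to the right and down, at radius r is drawn at 1 + k1 r^2 times it, then the intrinsics apply), "eye" and "orientation" of the camera in the world. Camera axes: x right, y up, looking along -z (the intrinsics and any distortion apply to the point x, -y, -z); pixel columns grow to the right and rows downward; lengths in m; the calibration is good to about 2 mm. A picture is of the moment at which its call begins. camera_params takes no time and is no camera call.
- manip.close_job(): hands the job in; it is judged then, once.
The state is a dict: "time": time; "joints": joint angles; "qd": joint speeds; "joint_efforts": joint torques, N m; "tcp_pos": TCP position; "orientation": TCP orientation; "ft_force": force on the tool from outside, world axes, zero at the start; "ft_torque": the same for the moment, N m; "opening": finger opening in m; "grasp_force": force on a finger pad.
Only numpy, scipy, OpenCV 4.12 (cv2) and the standard library are available. Lean on these libraries where they do the work, as an engineer would, in place of code of your own. Each camera call takes 0.05 s, during which the arm holds its last target. There are 200 camera calls.

### The job

Pick up the blue refill caddy by the grey fin on its top, hold its mouth low over the grey tub (its lower lip within about 10 cm of the tub's rim) and tip it nose-down just far enough, never steeper than 55 degrees, that the white flap swings open and both yellow cartons slide out and come to rest down inside the tub, neither perched on its rim. Then put the empty caddy back level where it stood, with its flap shut, and let go. Leave the tub in its place and do not disturb the ink bottle, the hand stamp or the tape roll.

Things in the scene. Friction and masses are not known exactly. Their poses are not given: they have to be found in the camera images.
- caddy: blue caddy, 176 (x) x 64 (y) x 48 mm high, 0.2 to 0.35 kg empty, closed on top; origin under its centre, z up, mouth at its -x end, turned roughly to the robot. Inside 172 x 58 x 42 mm, floor 3 mm thick. Cartons start to slide on its floor at 25 to 37 degrees of tip (friction varies)
- caddy_grip (a point): middle of the grey grip fin on the caddy's top, 70 mm above the caddy's underside; the fin is 76 long (caddy x) x 14 mm thick (caddy y), from 48 to 86 mm height
- caddy_mouth (a point): middle of the lower lip of the mouth, at x = -88, z = 3 mm in the caddy's frame
- flap (a joint): white flap 62 x 42 x 3 mm that closes the mouth, hinged at the mouth's upper edge: 0 shut, grows as its lower edge swings outward, to 1.7 rad. Stays shut until the caddy is tipped about 20 degrees nose-down, then hangs open and gives way to the cartons; falls shut by itself when the caddy is level
- refill_front: yellow carton of staples, 40 x 78 x 30 mm, 0.10 to 0.14 kg; origin at the centre of its 40 x 78 mm underside, its y axis along the 78 mm; starts inside the caddy, long side along the caddy, lying on the caddy's floor, next to the flap
- refill_back: yellow carton of staples, 40 x 78 x 30 mm, 0.10 to 0.14 kg; origin at the centre of its 40 x 78 mm underside, its y axis along the 78 mm; starts inside the caddy, long side along the caddy, lying on the caddy's floor, behind the other one
- tub: open grey plastic tub, loose, 0.3 kg, 154 (x) x 173 (y) x 70 mm high, rim at 68 mm, walls about 10 mm, inside floor at about 6 mm, rounded corners; origin at the centre of its underside, z up. A carton may land on end (78 mm) in it and lean in the caddy's mouth; drawing the mouth back frees it
- ink_bottle: bystander: ink bottle with purple cap, 33 mm across, 82 mm high; origin under its centre
- stamp: bystander: wooden hand stamp, 27 x 48 x 66 mm high; origin under its centre
- tape_roll: bystander: roll of brown tape lying flat, 92 mm across, 48 mm high; origin under its centre
Not all that is in view belongs to the job. Several things have the shape of the caddy; the one meant has the colours described above.

How it is judged:
On the way, in this order (a step that is already met when the one before it is completed fails the run):
1. the caddy is lifted, nearly level, with both cartons still in it (height (world z) of caddy above 0.04 m and angle between caddy's own z axis and vertical below 0.3 rad and x of refill_front in the frame of caddy between -0.075 and 0.075 m and z of refill_front in the frame of caddy between -0.01 and 0.03 m and y of refill_front in the frame of caddy between -0.033 and 0.033 m and x of refill_back in the frame of caddy between -0.075 and 0.075 m and z of refill_back in the frame of caddy between -0.01 and 0.03 m and y of refill_back in the frame of caddy between -0.033 and 0.033 m), for 0.2 s.
2. the caddy is tipped over the tub until its flap hangs open (angle between caddy's own z axis and vertical above 0.38 rad and value of joint flap above 0.12 rad and horizontal distance between caddy_mouth and tub below 0.12 m and height (world z) of caddy_mouth above 0.03 m), for 0.1 s.
3. both cartons lie in the tub (x of refill_front in the frame of tub between -0.072 and 0.072 m and y of refill_front in the frame of tub between -0.082 and 0.082 m and z of refill_front in the frame of tub between -0.005 and 0.07 m and x of refill_back in the frame of tub between -0.072 and 0.072 m and y of refill_back in the frame of tub between -0.082 and 0.082 m and z of refill_back in the frame of tub between -0.005 and 0.07 m), for 0.2 s.
At the end, for the whole second after the job is handed in: both cartons at rest in the tub, their undersides' centres under 70 mm above its base; the tub upright within 40 mm of its first place; the caddy released, at rest, level on the desk (0.06 rad), within 60 mm of where it stood, its flap shut (under 0.12 rad) (all of step 3 and linear speed of each of refill_front, refill_back, caddy below 0.02 m/s and height (world z) of caddy below 0.008 m and angle between caddy's own z axis and vertical below 0.06 rad and distance of caddy from where it was at the start of the episode below 0.06 m and value of joint flap below 0.12 rad and angle between tub's own z axis and vertical below 0.1 rad and distance of tub from where it was at the start of the episode below 0.04 m); the robot touches nothing.
It fails at once if the caddy is tipped steeper than 55 degrees (angle between caddy's own z axis and vertical above 0.96 rad).
It fails at once if a carton leaves the mouth while the lower lip is more than about 10 cm above the tub's rim ((x of refill_front in the frame of caddy below -0.09 m and distance between refill_front and caddy_mouth below 0.08 m and height (world z) of caddy_mouth above 0.175 m) or (x of refill_back in the frame of caddy below -0.09 m and distance between refill_back and caddy_mouth below 0.08 m and height (world z) of caddy_mouth above 0.175 m)).
It fails at once if the tub is shoved more than 40 mm (distance of tub from where it was at the start of the episode above 0.04 m).
It fails at once if a bystander (ink bottle, hand stamp, tape roll) is pushed more than 30 mm or tipped (distance of any of ink_bottle, stamp, tape_roll from where it was at the start of the episode above 0.03 m or angle between any of ink_bottle, stamp, tape_roll's own z axis and vertical above 0.4 rad).
It also fails if it takes over 67 s, if anything falls off the work surface, if the arm or the gripper's body presses on something with over 40 N, if the wrist force passes 120 N, or if a joint passes its speed limit or range.

## Working session

There is one attempt and no reset: what is moved stays moved. The work goes in short steps, Python scripts to look and compute and a tool call to move; the robot and the scene stay as the last step left them, time stands still between calls to the robot, and variables do not carry over. Pictures are saved under pics/ and viewed, at most 10 in all, crops included, and the job is handed in when it is done.

Besides the shell and the picture viewer there is one more tool, called after ">>>" by a JSON object that holds its "op" and its "data". send_rows: Moves the arm, as the interface text tells. Its arguments: {"type":"object","properties":{"deltas":{"type":"array"}},"required":["deltas"]}

```bash
mkdir -p pics; cat > h.py <<'E'
import numpy as np, cv2
from scipy.spatial.transform import Rotation as R
from cell import status, imaging, manip
def cam(n):
    p=imaging.camera_params(n); o=np.array(p["orientation"],float)
    M=o if o.shape==(3,3) else R.from_rotvec(o).as_matrix() if o.size==3 else None
    return np.array(p["K"]),p["k1"],np.array(p["eye"]),M
def rays(n,uv):
    K,k1,e,M=cam(n); uv=np.atleast_2d(np.array(uv,float))
    d=np.c_[(uv[:,0]-K[0,2])/K[0,0],(uv[:,1]-K[1,2])/K[1,1]]; s=d.copy()
    for _ in range(20): s=d/(1+k1*(s**2).sum(1,keepdims=True))
    return e,s,M
def plane(n,uv,z):
    e,s,M=rays(n,uv); v=np.c_[s[:,0],-s[:,1],-np.ones(len(s))]@M.T
    return e+v*((z-e[2])/v[:,2])[:,None]
def pts(n,uv,dep):
    e,s,M=rays(n,uv); return e+(np.c_[s[:,0],-s[:,1],-np.ones(len(s))]*np.array(dep)[:,None])@M.T
def cloud(n):
    im,d=imaging.grab_frame(n); v,u=np.mgrid[:400,:640]
    P=pts(n,np.c_[u.ravel(),v.ravel()],d.ravel()).reshape(400,640,3); P[d==0]=np.nan
    return im,P
E
python3 - <<'E'
from h import *
print(imaging.camera_params("top"),imaging.camera_params("side"))
for n in("top","side"):
    im,P=cloud(n); cv2.imwrite(f"pics/{n}0.png",im[...,::-1]); np.savez(f"{n}0.npz",im=im,P=P)
s=status.get_obs();print(s["tcp_pos"],s["orientation"],s["opening"])
E
```

```text
{'K': array([[449.07064877,   0.        , 327.04342328],
       [  0.        , 449.07064877, 200.98875927],
       [  0.        ,   0.        ,   1.        ]]), 'k1': 0.03652640260048985, 'eye': array([ 0.49170296, -0.02700199,  1.24115278]), 'orientation': array([ 0.07170998, -0.04475157, -1.5632464 ])} {'K': array([[513.3205502 ,   0.        , 312.73644299],
       [  0.        , 513.3205502 , 201.19034564],
       [  0.        ,   0.        ,   1.        ]]), 'k1': -0.008517148611234614, 'eye': array([0.65438081, 0.94156027, 0.79655723]), 'orientation': array([0.064577  , 1.38967314, 2.76911141])}
[0.19921131 0.61816651 0.24149217] [-4.87744824e-01 -3.10324977e+00  2.61488050e-03] 0.08531167980521921
```

View pics/top0.png

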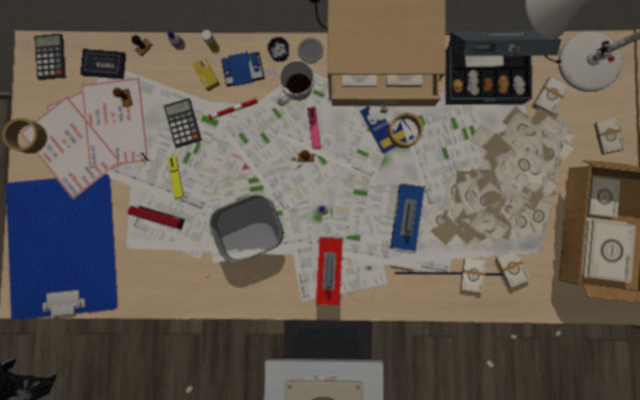

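View pics/side0.png

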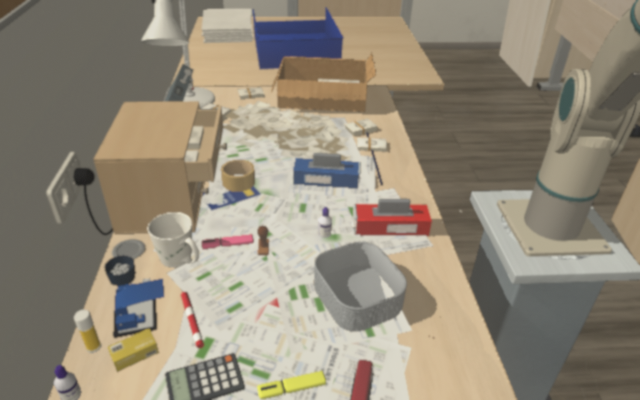

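Top view: blue caddy with grey fin at (407,217), red decoy caddy at (329,270), and other blue things (folder (62,245), box (242,68), card (378,130)). The tub is at (247,228), bottle (322,212), stamp (306,156), tape roll (405,130). The description picks (407,217), so I'm measuring that and checking it in a crop.

```bash
python3 - <<'E'
from h import *
d=np.load("top0.npz"); im,P=d["im"],d["P"]
cv2.imwrite("pics/crop.png",cv2.resize(im[100:310,190:450],None,fx=3,fy=2.8,interpolation=cv2.INTER_CUBIC)[:,:,::-1])
def sub(u0,u1,v0,v1,lo,hi,name):
    S=P[v0:v1,u0:u1]; m=(S[...,2]>lo)&(S[...,2]<hi)
    q=S[m]; r=cv2.minAreaRect(q[:,:2].astype(np.float32)*1000)
    print(name,len(q),"mean",q.mean(0).round(4),"z med/max",np.median(q[:,2]).round(4),q[:,2].max().round(3),"rect",np.round(r[0],1),np.round(r[1],1),round(r[2],1))
    return q
sub(380,435,175,260,.04,.056,"caddytop")
sub(380,435,175,260,.072,.1,"fin")
sub(305,350,230,310,.04,.056,"redtop")
sub(305,350,230,310,.072,.1,"redfin")
sub(200,295,185,270,.055,.08,"tubrim")
sub(380,430,105,155,.03,.06,"tape")
sub(310,335,198,225,.03,.1,"bottle")
sub(290,320,145,168,.02,.1,"stamp")
d=np.load("side0.npz"); im,P=d["im"],d["P"]
sub(285,365,145,195,.04,.056,"S caddytop")
sub(285,365,145,195,.072,.1,"S fin")
sub(305,415,235,335,.055,.08,"S tubrim")
sub(312,337,205,242,.03,.1,"S bottle")
E
```

```text
caddytop 1484 mean [ 0.5364 -0.2205  0.0477] z med/max 0.0477 0.056 rect [ 537.2 -221.4] [ 64.4 183.1] 81.8
fin 177 mean [ 0.5392 -0.2207  0.0833] z med/max 0.0838 0.089 rect [ 539.4 -221.5] [14.2 76.5] 82.4
redtop 1528 mean [ 0.3996 -0.0137  0.0478] z med/max 0.0477 0.056 rect [399.9 -13.6] [ 64.1 182.9] 87.2
redfin 162 mean [ 0.3969 -0.0136  0.0844] z med/max 0.0847 0.09 rect [397.3 -13.6] [13.9 73.3] 87.3
tubrim 513 mean [0.5086 0.2174 0.0671] z med/max 0.0682 0.075 rect [507.4 207.9] [155.7 176.6] 22.2
tape 358 mean [ 0.7783 -0.2177  0.0444] z med/max 0.0457 0.053 rect [ 778.2 -217.8] [89.5 89.2] 84.2
bottle 124 mean [0.5606 0.0057 0.0576] z med/max 0.0513 0.086 rect [561.6   5.9] [32.3 29.5] 0.7
stamp 82 mean [0.7046 0.0525 0.0611] z med/max 0.0623 0.07 rect [706.   52.1] [26.6 24.1] 1.8
S caddytop 874 mean [ 0.5372 -0.2095  0.0476] z med/max 0.0478 0.056 rect [ 537.  -218.4] [ 74.4 179.6] 81.2
S fin 184 mean [ 0.5398 -0.216   0.0804] z med/max 0.0813 0.089 rect [ 540.2 -217.8] [18.2 75.2] 81.6
S tubrim 1241 mean [0.5051 0.2116 0.0642] z med/max 0.065 0.073 rect [506.5 208.1] [154.9 176.5] 21.9
S bottle 228 mean [0.5607 0.0163 0.0526] z med/max 0.05 0.083 rect [558.8  14.5] [33.6 26. ] 8.0
```

View pics/crop.png

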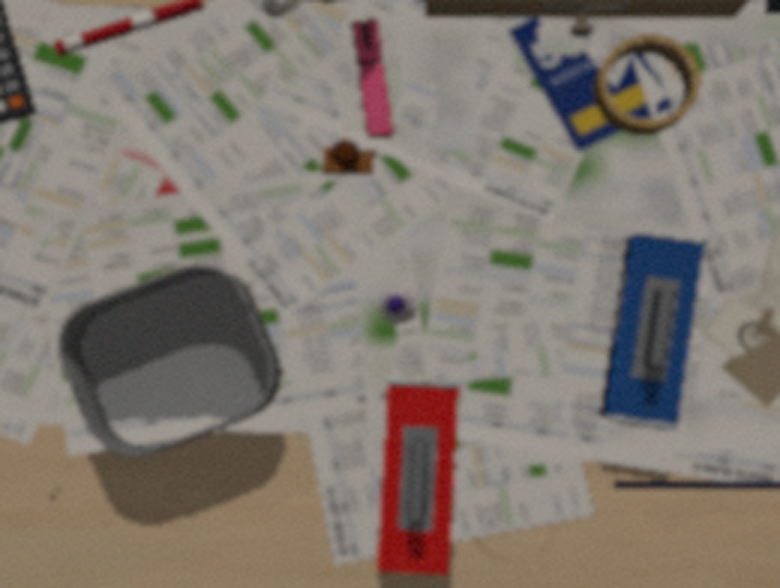

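The crop confirms a blue caddy with a grey fin, a plain near end and no red. Fin top z is 0.084 and the footprint is 64x180 mm, both matching the description. Caddy at (0.540,-0.221), nose azimuth about 172°. Tub at (0.507,0.208), rim 0.068.

```bash
cat >> h.py <<'E'
def Rt(az,tip=0):
    a=np.radians(az); x=np.array([np.cos(a),np.sin(a),0]); z=np.array([0,0,-1.]); 
    return R.from_matrix(np.c_[x,np.cross(z,x),z])*R.from_euler("y",-tip,degrees=True)
def to(p0,R0,p,Rn): return np.r_[R0.inv().apply(np.array(p)-p0)*100,np.degrees((R0.inv()*Rn).as_rotvec())].round(2)
E
python3 - <<'E'
from h import *
s=status.get_obs();p=s["tcp_pos"];Q=R.from_rotvec(s["orientation"]);print(s["time"])
A=[(.5,.33,.242),(.54,-.05,.24),(.54,-.221,.14)]
for a in A:
    print(to(p,Q,a,Rt(172))); p=np.array(a);Q=Rt(172)
E
```

```text
0.1
[-3.747e+01 -1.820e+01 -2.000e-02 -1.000e-01 -1.000e-02 -9.860e+00]
[ -9.25 -37.07   0.2    0.     0.     0.  ]
[ -2.38 -16.93  10.     0.     0.     0.  ]
```

>>> {"op": "send_rows", "data": {"deltas": [[[100,-18.7,-9.1,0,0,0,-5],[100,-37.5,-18.2,0,0,0,-9.9],[100,-37.5,-18.2,0,0,0,-9.9],[100,-37.5,-18.2,0,0,0,-9.9],[100,-37.5,-18.2,0,0,0,-9.9],[100,-37.5,-18.2,0,0,0,-9.9],[100,-37.5,-18.2,0,0,0,-9.9],[100,-37.5,-18.2,0,0,0,-9.9],[100,-37.5,-18.2,0,0,0,-9.9],[100,-37.5,-18.2,0,0,0,-9.9]]]}}

```text
time: 0.93
tcp_pos: [0.5013, 0.3287, 0.242]
orientation: [-0.218, -3.133, 0.001]
ft_force: [0.5, 0.9, -1.2]
opening: 0.0854
grasp_force: 0.0
```

>>> {"op": "send_rows", "data": {"deltas": [[[100,-9.2,-37.1,0,0,0,0],[100,-9.2,-37.1,0,0,0,0],[100,-9.2,-37.1,0,0,0,0],[100,-9.2,-37.1,0,0,0,0],[100,-9.2,-37.1,0,0,0,0],[100,-9.2,-37.1,0,0,0,0],[100,-9.2,-37.1,0,0,0,0],[100,-9.2,-37.1,0,0,0,0],[100,-9.2,-37.1,0,0,0,0],[100,-9.2,-37.1,0,0,0,0]]]}}

```text
time: 1.77
tcp_pos: [0.5397, -0.0594, 0.2422]
orientation: [0.235, 3.132, -0.009]
ft_force: [-0.3, 0.1, -0.1]
opening: 0.0853
grasp_force: 0.0
```

```bash
python3 - <<'E'
from h import *
s=status.get_obs();p=s["tcp_pos"];Q=R.from_rotvec(s["orientation"]);print(s["time"],p,s["joints"])
print(Q.as_matrix().round(3))
print(to(p,Q,(.54,-.221,.14),Rt(172)))
E
```

```text
1.7667 [ 0.53971749 -0.05941112  0.24215729] [ 0.03957043  0.4743556   0.02174183  1.81905454 -0.00571331  0.84807881
  1.48343053]
[[-0.989  0.149 -0.   ]
 [ 0.149  0.989 -0.006]
 [-0.001 -0.006 -1.   ]]
[ -2.44 -15.92  10.31  -0.32   0.04  -0.6 ]
```

>>> {"op": "send_rows", "data": {"deltas": [[[100,-2.4,-15.9,10.3,0,0,-0.6],[100,-2.4,-15.9,10.3,0,0,-0.6],[100,-2.4,-15.9,10.3,0,0,-0.6],[100,-2.4,-15.9,10.3,0,0,-0.6],[100,-2.4,-15.9,10.3,0,0,-0.6],[100,-2.4,-15.9,10.3,0,0,-0.6],[100,-2.4,-15.9,10.3,0,0,-0.6],[100,-2.4,-15.9,10.3,0,0,-0.6]]]}}

```text
time: 2.43
tcp_pos: [0.542, -0.2092, 0.1392]
orientation: [-0.201, -3.135, -0.002]
ft_force: [-0.5, 0.5, 0.8]
opening: 0.0853
grasp_force: 0.0
```

```bash
python3 - <<'E'
from h import *
s=status.get_obs();p=s["tcp_pos"];Q=R.from_rotvec(s["orientation"]);print(s["time"],p,s["joints"])
print(to(p,Q,(.54,-.221,.063),Rt(172)))
E
```

```text
2.4333 [ 0.54201442 -0.20916957  0.13924663] [ 3.20056502e-01  6.60762826e-01  9.31087528e-04  1.81068029e+00
 -2.70857525e-03  6.70639760e-01  1.76595553e+00]
[ 0.05 -1.21  7.62  0.07 -0.02  0.68]
```

>>> {"op": "send_rows", "data": {"deltas": [[[100,0,-1.2,0,0,0,0.6],[100,0,-1.2,0,0,0,0.6],[100,0,-1.2,0,0,0,0.6],[100,0,-1.2,0,0,0,0.6]]]}}

```text
time: 2.77
tcp_pos: [0.5405, -0.2219, 0.1398]
orientation: [0.217, 3.133, 0.0]
ft_force: [0.9, -0.2, 0.5]
opening: 0.0855
grasp_force: 0.0
```

```bash
python3 - <<'E'
from h import *
s=status.get_obs();p=s["tcp_pos"];Q=R.from_rotvec(s["orientation"]);print(s["time"],p)
print(to(p,Q,(.54,-.221,.063),Rt(172)))
E
```

```text
2.7667 [ 0.54053904 -0.22192641  0.13983952]
[0.07 0.08 7.68 0.   0.05 0.06]
```

Now I'll descend with the gripper open, then close.

>>> {"op": "send_rows", "data": {"deltas": [[[100,0,0.1,2.5,0,0,0],[100,0,0.1,5,0,0,0],[100,0,0.1,6.5,0,0,0],[100,0,0.1,7.7,0,0,0],[100,0,0.1,7.7,0,0,0],[100,0,0.1,7.7,0,0,0]]]}}

```text
time: 3.27
tcp_pos: [0.5404, -0.221, 0.0622]
orientation: [-0.218, -3.133, -0.0]
ft_force: [-0.8, 0.2, 0.5]
opening: 0.0853
grasp_force: 0.0
```

>>> {"op": "send_rows", "data": {"deltas": [[[0,0,0,0,0,0,0],[0,0,0,0,0,0,0],[0,0,0,0,0,0,0],[0,0,0,0,0,0,0],[0,0,0,0,0,0,0],[0,0,0,0,0,0,0],[0,0,0,0,0,0,0],[0,0,0,0,0,0,0],[0,0,0,0,0,0,0],[0,0,0,0,0,0,0]]]}}

```text
time: 4.1
tcp_pos: [0.5405, -0.2217, 0.0626]
orientation: [0.218, 3.134, -0.001]
ft_force: [-0.4, -1.1, 4.2]
opening: 0.0132
grasp_force: 61.5
```

>>> {"op": "send_rows", "data": {"deltas": [[[0,0,0,-0.5,0,0,0],[0,0,0,-1.5,0,0,0],[0,0,0,-3,0,0,0],[0,0,0,-4.5,0,0,0],[0,0,0,-6.5,0,0,0],[0,0,0,-8.5,0,0,0],[0,0,0,-10,0,0,0],[0,0,0,-11.5,0,0,0],[0,0,0,-12,0,0,0],[0,0,0,-12,0,0,0]]]}}

```text
time: 4.93
tcp_pos: [0.5408, -0.2213, 0.1835]
orientation: [0.218, 3.132, -0.001]
ft_force: [0.3, -0.5, -5.9]
opening: 0.0137
grasp_force: 60.2
```

```bash
python3 - <<'E'
from h import *
im,P=cloud("side"); cv2.imwrite("pics/lift.png",cv2.resize(im[60:260,220:480],None,fx=3,fy=3)[...,::-1])
s=status.get_obs();p=s["tcp_pos"];print(s["time"],p,s["ft_force"],s["ft_torque"],s["opening"])
Q=R.from_rotvec(s["orientation"])
def tcp(lip,az,tip):
    # lip in tool frame: 88 along tool x, (62.5-3)mm ahead of TCP along tool z
    return np.array(lip)-Rt(az,tip).apply([.088,0,.0595])
az=202
T=np.array([.507,.208]);d=np.array([np.cos(np.radians(22)),np.sin(np.radians(22))])
for tip,h,b in((0,.12,.02),(15,.11,.02),(30,.095,.02),(40,.095,.02),(50,.095,.02)):
    q=tcp([*(T+b*d),h],az,tip); print(tip,q.round(4),to(p,Q,q,Rt(az,tip)))
    p=q;Q=Rt(az,tip)
E
```

```text
4.9833 [ 0.54014063 -0.22107932  0.18233216] [ 0.30609402 -0.27181879 -5.35961233] [0.02366146 0.01371388 0.01014363] 0.013249836195663809
0 [0.6071 0.2485 0.1795] [-1.400e-01  4.743e+01  2.900e-01  1.000e-02 -0.000e+00 -2.996e+01]
15 [0.5901 0.2416 0.1902] [  1.84   0.    -1.07   0.   -15.     0.  ]
30 [0.5686 0.2329 0.1905] [  2.23  -0.    -0.63   0.   -15.     0.  ]
40 [0.5526 0.2264 0.1971] [  1.17   0.    -1.44  -0.   -10.    -0.  ]
50 [0.5357 0.2196 0.2007] [  1.17  -0.    -1.44  -0.   -10.     0.  ]
```

View pics/lift.png

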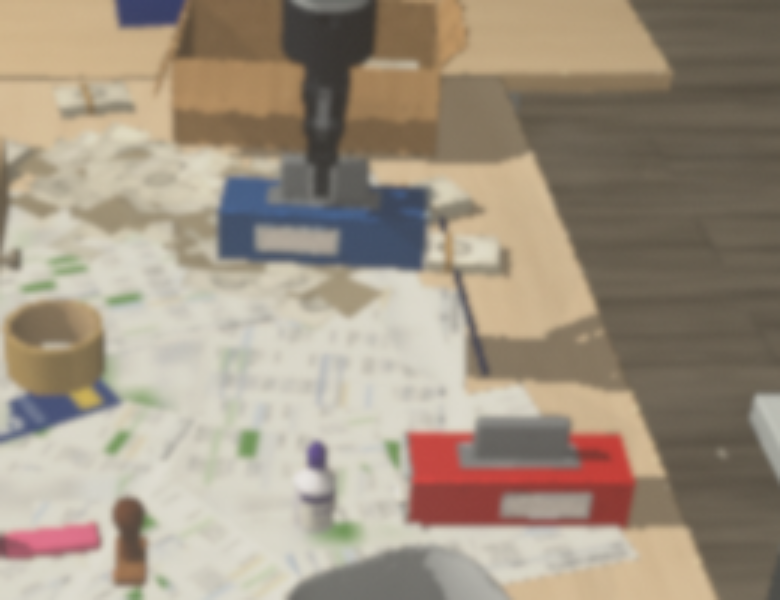

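The crop shows the blue caddy hanging level at (325,220), clear of the desk, and its weight is right (0.55 kg). Swinging to the tub.

>>> {"op": "send_rows", "data": {"deltas": [[[0,0,0.7,0,0,0,-0.5],[0,0,2,0,0,0,-1.5],[0,0,4,0,0,0,-2.5],[0,0,6.5,0,0,0,-4],[0,0,9,0,0,0,-5.5],[0,0,11.5,0,0,0,-7.5],[0,0,14,0,0,0,-9],[0,0,16.5,0,0,0,-10.5],[0,0,19,0,0,0,-12],[0,0,21.5,0,0,0,-13.5]]]}}

```text
time: 5.82
tcp_pos: [0.5692, -0.0053, 0.1812]
orientation: [0.157, -3.135, -0.002]
ft_force: [0.5, -0.3, -6.6]
opening: 0.0131
grasp_force: 60.2
```

```bash
cat >> h.py <<'E'
def tcp(lip,az,tip): return np.array(lip)-Rt(az,tip).apply([.088,0,.0595])
T=np.array([.507,.208]);D=np.array([np.cos(np.radians(22)),np.sin(np.radians(22))])
E
python3 - <<'E'
from h import *
s=status.get_obs();p=s["tcp_pos"];Q=R.from_rotvec(s["orientation"]);print(s["time"],p)
print(to(p,Q,tcp([*(T+.02*D),.12],202,0),Rt(202)))
E
```

```text
5.8167 [ 0.569196   -0.00531855  0.18123063]
[ -6.31  24.87   0.19   0.09  -0.12 -16.26]
```

>>> {"op": "send_rows", "data": {"deltas": [[[0,-0.6,2.5,0,0,0,-1.6],[0,-1.3,5,0,0,0,-3.2],[0,-2,8,0,0,0,-5],[0,-2.8,11,0,0,0,-7],[0,-3.6,14,0,0,0,-9],[0,-4.3,17,0,0,0,-11],[0,-5.1,20,0,0,0,-13],[0,-5.7,22.5,0,0,0,-15],[0,-6.1,24.3,0,0,0,-16],[0,-6.3,25.1,0,0,0,-16.5]]]}}

```text
time: 6.65
tcp_pos: [0.6063, 0.2539, 0.1809]
orientation: [0.611, -3.079, -0.006]
ft_force: [-0.6, 0.8, -6.1]
opening: 0.0132
grasp_force: 60.2
```

>>> {"op": "send_rows", "data": {"deltas": [[[0,0,0,0,0,0,0],[0,0,0,0,0,0,0],[0,0,0,0,0,0,0]]]}}

```text
time: 6.9
tcp_pos: [0.6084, 0.2449, 0.1817]
orientation: [0.597, -3.083, 0.004]
ft_force: [0.6, -0.0, -5.2]
opening: 0.0135
grasp_force: 60.2
```

```bash
python3 - <<'E'
from h import *
s=status.get_obs();p=s["tcp_pos"];Q=R.from_rotvec(s["orientation"]);print(s["time"],p,s["joints"],s["ft_torque"])
print(Q.as_matrix().round(3))
for t,h in((5,.115),(10,.11),(15,.105),(20,.1),(25,.1),(30,.1),(35,.1),(40,.1)):
    print(t,to(p,Q,tcp([*(T+.02*D),h],202,t),Rt(202,t)))
E
```

```text
6.9 [0.6084187  0.24488927 0.18168652] [-0.36596345  0.70281492 -0.10387659  1.5553748   0.08879967  0.89033055
  1.45172734] [-0.07647324  0.01291926 -0.02217763]
[[-0.928 -0.373 -0.001]
 [-0.373  0.928 -0.003]
 [ 0.002 -0.002 -1.   ]]
5 [ 0.54  0.38 -0.03 -0.12 -5.13 -0.09]
10 [  1.15   0.38  -0.22  -0.13 -10.13  -0.08]
15 [  1.83   0.38  -0.35  -0.13 -15.13  -0.07]
20 [  2.55   0.37  -0.43  -0.13 -20.13  -0.07]
25 [  3.33   0.37  -0.94  -0.14 -25.13  -0.06]
30 [  4.14   0.37  -1.38  -0.14 -30.13  -0.06]
35 [  4.99   0.37  -1.74  -0.14 -35.13  -0.05]
40 [  5.87   0.37  -2.03  -0.14 -40.13  -0.05]
```

>>> {"op": "send_rows", "data": {"deltas": [[[0,0.2,0.4,0,0,-2,0],[0,0.5,0.4,0,0,-5,0],[0,0.8,0.4,-0.1,0,-7.5,0],[0,1.15,0.4,-0.2,0,-10,0],[0,1.5,0.4,-0.3,0,-12.5,0],[0,1.85,0.4,-0.35,0,-15,0],[0,2.2,0.4,-0.4,0,-17.5,0],[0,2.55,0.4,-0.43,0,-20,0],[0,3.0,0.4,-0.7,0,-23,0],[0,3.2,0.4,-0.8,0,-24,0]]]}}

```text
time: 7.73
tcp_pos: [0.5785, 0.2327, 0.1863]
orientation: [-0.52, 2.716, 0.083]
ft_force: [0.3, -0.4, -6.2]
opening: 0.0128
grasp_force: 60.2
```

>>> {"op": "send_rows", "data": {"deltas": [[[0,0,0,0,0,0,0],[0,0,0,0,0,0,0],[0,0,0,0,0,0,0],[0,0,0,0,0,0,0]]]}}

```text
time: 8.07
tcp_pos: [0.5804, 0.2355, 0.1869]
orientation: [-0.521, 2.714, 0.088]
ft_force: [-0.5, -0.1, -5.8]
opening: 0.0133
grasp_force: 60.2
```

```bash
python3 - <<'E'
from h import *
im,P=cloud("side"); cv2.imwrite("pics/tip.png",cv2.resize(im[120:340,250:510],None,fx=3,fy=2.7)[...,::-1])
s=status.get_obs();p=s["tcp_pos"];Q=R.from_rotvec(s["orientation"]);print(s["time"],p,s["ft_force"],s["ft_torque"])
print("tip",np.degrees(np.arccos(-Q.as_matrix()[2,2])),"lip",p+Q.apply([.088,0,.0595]))
b=im[...,2].astype(int)-im[...,0]; m=(b>45)&(P[...,2]>.09)&(P[...,1]>.1); m[:, :250]=0
q=P[m]; q=q[~np.isnan(q).any(1)];print(len(q),q.min(0),q.max(0))
for t in(28,32,36,40): print(t,to(p,Q,tcp([*(T+.02*D),.095],202,t),Rt(202,t)))
E
```

```text
8.1167 [0.58031925 0.23579673 0.18683739] [-0.11495214 -0.22965671 -5.7588001 ] [-0.28347942  0.95793359  0.0227097 ]
tip 21.87853934485028 lip [0.52533265 0.21305204 0.09884078]
761 [0.516651   0.18754276 0.14125298] [0.68470222 0.30478582 0.20570218]
28 [ 0.73  0.16 -0.51 -0.62 -6.13 -0.06]
32 [  1.22   0.16  -1.06  -0.62 -10.13  -0.04]
36 [  1.76   0.15  -1.57  -0.62 -14.13  -0.02]
40 [  2.33   0.14  -2.05  -0.63 -18.13   0.  ]
```

View pics/tip.png

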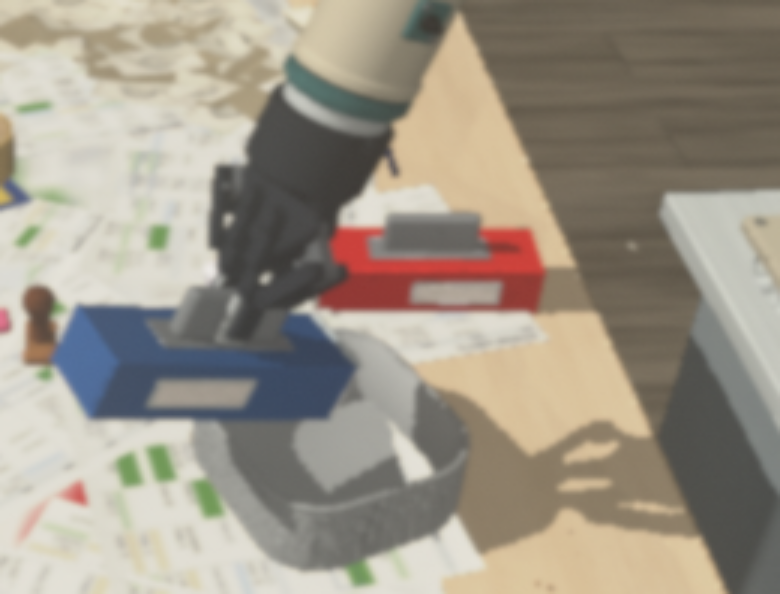

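Flap end at (350,360). The tool reads 21.9°, but the caddy looks less tipped than that. I'll fit the tilt of its top face.

```bash
cat >> h.py <<'E'
def tilt(n="top",dump=None):
    im,P=cloud(n); f=im.astype(int)
    m=(f[...,2]-f[...,0]>35)&(P[...,2]>.06)&(P[...,0]>.4)&(P[...,0]<.8)&(abs(P[...,1])<.4)
    m=cv2.erode(m.astype(np.uint8),np.ones((3,3)))>0
    q=P[m]; k=np.ones(len(q),bool)
    for _ in range(6):
        c=q[k].mean(0); nn=np.linalg.svd(q[k]-c,full_matrices=False)[2][2]; r=abs((q-c)@nn); k=r<max(.003,1.5*np.median(r[k]))
    nn*=np.sign(nn[2]); print(n,k.sum(),len(q),"n",nn.round(3),"tilt",np.degrees(np.arccos(nn[2])).round(1),"az",np.degrees(np.arctan2(nn[1],nn[0])).round(1),"c",c.round(4))
    if dump: cv2.imwrite(dump,im[...,::-1])
    return im,P
E
python3 - <<'E'
from h import *
tilt("top","pics/tiptop.png");tilt("side")
s=status.get_obs();print(s["joints"],s["time"])
E
```

```text
top 536 634 n [-0.341 -0.13   0.931] tilt 21.4 az -159.2 c [0.6114 0.2398 0.1823]
side 603 1146 n [-0.353 -0.125  0.927] tilt 22.0 az -160.5 c [0.617  0.2624 0.1877]
[-0.33510041  0.53787385 -0.1665139   2.00800273  0.52040318  0.2522669
  1.00723652] 8.2167
```

The caddy follows the tool at 22°, so it isn't slipping. The limit is j6, now 0.25 against its stop at 0.23, so a nose-to-robot tip can't go further. I'll fit the arm's geometry from the readings and test a tip with the nose pointing sideways (+y side, azimuth 112°, which is the tub's long axis).

```bash
cat > arm.py <<'E'
from h import *
from scipy.optimize import least_squares
lo=np.array([-3.06,-.37,-1.25,.18,-1.1,.23,-2.94]);hi=np.array([3.06,2.12,1.32,2.47,4.24,1.98,2.94])
S=np.array([-1,1,-1,1,-1,1,-1.])
def fk(q,L):
    h,a,b,c,psi=L; s=q
    r=lambda ax,t:R.from_rotvec(np.array(ax)*t)
    A=r([0,0,1],SG[0]*s[0])*r([0,1,0],s[1]); p=np.array([0,0,h])+A.apply([0,0,a])
    A=A*r([0,0,1],SG[1]*s[2])*r([0,1,0],s[3]); p=p+A.apply([0,0,b])
    A=A*r([0,0,1],SG[2]*s[4])*r([0,1,0],s[5]); p=p+A.apply([0,0,c])
    return p,A*r([0,0,1],SG[3]*s[6]+psi)
SG=[-1,-1,-1,-1]
OBS=[([-1.325,.628,.038,1.517,-.027,.996,-.02],[.1992,.6182,.2415],R.from_rotvec([-.48774,-3.10325,.0026])),
([.03957,.47436,.02174,1.81905,-.00571,.84808,1.48343],[.53972,-.05941,.24216],Rt(171.4)),
([.32006,.66076,.00093,1.81068,-.00271,.67064,1.76596],[.54201,-.20917,.13925],R.from_rotvec([-.201,-3.135,-.002])),
([-.36596,.70281,-.10388,1.55537,.0888,.89033,1.45173],[.60842,.24489,.18169],R.from_matrix([[-.928,-.373,-.001],[-.373,.928,-.003],[.002,-.002,-1]])),
([-.3351,.53787,-.16651,2.008,.5204,.25227,1.00724],[.5803,.2358,.18684],R.from_rotvec([-.521,2.714,.088]))]
def fit():
    global SG
    import itertools; best=None
    for sg in itertools.product([1,-1],repeat=4):
        SG=list(sg)
        def f(L):
            o=[]
            for q,p,Q in OBS:
                a,B=fk(q,L); o+=[*(a-p),*(.3*(Q.inv()*B).as_rotvec())]
            return o
        for psi in(1.57,-1.57,0,3.14):
            r=least_squares(f,[.35,.55,.39,.35,psi])
            if best is None or r.cost<best[0]: best=(r.cost,SG,r.x,np.abs(r.fun).max())
    SG=best[1]; return best
def step(q,p,Q,L):
    f=lambda v:np.r_[(fk(v,L)[0]-p)*10,3*(Q.inv()*fk(v,L)[1]).as_rotvec(),.02*(v-q)]
    r=least_squares(f,np.clip(q,lo+1e-4,hi-1e-4),bounds=(lo,hi)); return r.x,np.abs(r.fun[:6]).max()
E
cat > plan.py <<'E'
from arm import *
b=fit();print(b);L=b[2]
q0=np.array(OBS[3][0])
for az1 in(112,135,155):
    q=q0.copy();print("az",az1)
    d=-np.array([np.cos(np.radians(az1)),np.sin(np.radians(az1))])
    for k,(az,t,h) in enumerate([(202+(az1-202)*i/6,0,.12) for i in range(1,7)]+[(az1,t,.095) for t in range(5,51,5)]):
        d=-np.array([np.cos(np.radians(az)),np.sin(np.radians(az))])
        q,e=step(q,tcp([*(T+.02*d),h],az,t),Rt(az,t),L)
        if k==5 or t in(20,35,45,50):print(round(az),t,q.round(2),"err",round(e,4))
E
python3 plan.py
```

```text
(np.float64(0.0018898115686744384), [-1, -1, -1, -1], array([0.27445729, 0.60039034, 0.34960989, 0.33398005, 1.57137225]), np.float64(0.02913328479811586))
az 112
112 0 [-0.4   0.6   0.35  1.85 -0.29  0.75  0.49] err 0.0
112 20 [-0.83  0.67  0.67  1.89 -0.09  0.66  0.17] err 0.0
112 35 [-1.1   0.8   0.89  1.88  0.03  0.69 -0.03] err 0.0
112 45 [-1.24  0.92  0.99  1.85  0.08  0.74 -0.13] err 0.0
112 50 [-1.29  0.98  1.04  1.84  0.1   0.77 -0.18] err 0.0
az 135
135 0 [-0.35  0.63  0.23  1.73 -0.19  0.8   0.75] err 0.0
135 20 [-0.77  0.63  0.56  1.93 -0.01  0.5   0.46] err 0.0001
135 35 [-1.13  0.74  0.88  2.02  0.07  0.37  0.26] err 0.0
135 45 [-1.31  0.88  1.06  2.07  0.08  0.31  0.16] err 0.0
135 50 [-1.39  0.95  1.13  2.09  0.08  0.3   0.12] err 0.0
az 155
155 0 [-0.33  0.66  0.13  1.65 -0.1   0.84  0.97] err 0.0
155 20 [-0.69  0.6   0.42  1.95  0.04  0.38  0.74] err 0.0001
155 35 [-0.92  0.6   0.51  2.14  1.15  0.23 -0.5 ] err 0.001
155 45 [-1.01  0.64  0.47  2.25  1.76  0.42 -1.23] err 0.0003
155 50 [-1.04  0.67  0.43  2.3   1.85  0.55 -1.4 ] err 0.0001
```

Sideways nose (azimuth 112°) leaves ample joint room. Leveling first, then turning.

>>> {"op": "send_rows", "data": {"deltas": [[[0,-0.6,0,0.1,0,4,0],[0,-1.2,0,0.2,0,8,0],[0,-1.8,0,0.3,0,13,0],[0,-2.4,0,0.1,0,18,0],[0,-3.0,0,-0.3,0,22,0],[0,-3.2,0,-0.5,0,24,0],[0,-3.2,0,-0.5,0,24,0],[0,-3.2,0,-0.5,0,24,0]]]}}

```text
time: 8.88
tcp_pos: [0.6059, 0.2469, 0.2025]
orientation: [0.586, -3.052, 0.024]
ft_force: [-0.2, 0.2, -6.3]
opening: 0.0135
grasp_force: 60.4
```

```bash
python3 - <<'E'
from h import *
s=status.get_obs();p=s["tcp_pos"];Q=R.from_rotvec(s["orientation"]);print(s["time"],p,s["joints"].round(2) if hasattr(s["joints"],"round") else s["joints"],s["ft_force"])
print(Q.as_matrix().round(3))
for az in (193,184,175,166,157):
    d=-np.array([np.cos(np.radians(az)),np.sin(np.radians(az))])
    print(az,to(p,Q,tcp([*(T+.02*d),.125],az,0),Rt(az)))
E
```

```text
8.8833 [0.60593831 0.24690699 0.20254913] [-0.2   0.72 -0.41  1.5   0.31  1.02  1.26] [-0.17244811  0.20976599 -6.28309394]
[[-0.928 -0.37  -0.03 ]
 [-0.37   0.929 -0.021]
 [ 0.036 -0.009 -0.999]]
193 [-0.11 -1.57  1.82 -0.65 -2.04  8.74]
184 [ 0.28 -3.22  1.84 -0.81 -1.99 17.74]
175 [ 0.92 -4.79  1.88 -0.97 -1.93 26.74]
166 [ 1.8  -6.24  1.93 -1.13 -1.86 35.73]
157 [ 2.89 -7.54  1.98 -1.28 -1.78 44.73]
```

>>> {"op": "send_rows", "data": {"deltas": [[[0,0,-0.5,0.2,0,-0.5,3],[0,-0.1,-1.5,0.6,-0.6,-1,8],[0,0.1,-2.2,1,-0.7,-2,13],[0,0.3,-3.2,1.5,-0.8,-2,18],[0,0.6,-4,1.8,-0.9,-2,22],[0,0.9,-4.8,1.9,-1,-1.9,27],[0,1.3,-5.5,1.9,-1.1,-1.9,31],[0,1.8,-6.2,1.9,-1.1,-1.9,36],[0,2.3,-6.9,1.9,-1.2,-1.8,40],[0,2.9,-7.5,2,-1.3,-1.8,44.7]]]}}

```text
time: 9.72
tcp_pos: [0.605, 0.165, 0.1851]
orientation: [0.631, 3.077, -0.001]
ft_force: [1.1, -0.2, -6.0]
opening: 0.0132
grasp_force: 60.4
```

```bash
python3 - <<'E'
from h import *
s=status.get_obs();p=s["tcp_pos"];Q=R.from_rotvec(s["orientation"]);print(s["time"],p,np.round(s["joints"],2))
print(Q.as_matrix().round(3))
for az in (148,139,130,121,112):
    d=-np.array([np.cos(np.radians(az)),np.sin(np.radians(az))])
    print(az,to(p,Q,tcp([*(T+.02*d),.125],az,0),Rt(az)))
E
```

```text
9.7167 [0.60502709 0.1649851  0.18510072] [-0.19  0.66 -0.2   1.64  0.16  0.85  0.71]
[[-0.919  0.393  0.001]
 [ 0.393  0.919 -0.001]
 [-0.001 -0.    -1.   ]]
148 [ 0.03 -1.56  0.06 -0.01  0.04  8.84]
139 [ 4.200e-01 -3.210e+00  6.000e-02 -1.000e-02  5.000e-02  1.784e+01]
130 [ 1.070e+00 -4.780e+00  6.000e-02 -1.000e-02  5.000e-02  2.684e+01]
121 [ 1.95 -6.22  0.06 -0.    0.05 35.84]
112 [ 3.05 -7.52  0.06  0.    0.05 44.84]
```

>>> {"op": "send_rows", "data": {"deltas": [[[0,0,-0.8,0,0,0,4.5],[0,0,-1.6,0,0,0,9],[0,0.2,-2.4,0,0,0,13.5],[0,0.4,-3.2,0,0,0,18],[0,0.7,-4,0,0,0,22.5],[0,1.1,-4.8,0,0,0,27],[0,1.7,-5.8,0,0,0,33],[0,2.3,-6.7,0,0,0,39],[0,2.9,-7.4,0,0,0,43.5],[0,3.1,-7.6,0,0,0,44.8]]]}}

```text
time: 10.55
tcp_pos: [0.545, 0.1067, 0.1851]
orientation: [-1.755, -2.605, 0.004]
ft_force: [0.1, -0.3, -5.5]
opening: 0.0133
grasp_force: 60.4
```

>>> {"op": "send_rows", "data": {"deltas": [[[0,0,0,0,0,0,0],[0,0,0,0,0,0,0],[0,0,0,0,0,0,0]]]}}

```text
time: 10.8
tcp_pos: [0.5482, 0.1085, 0.1853]
orientation: [1.748, 2.609, 0.001]
ft_force: [0.1, -0.0, -6.2]
opening: 0.0133
grasp_force: 60.4
```

```bash
python3 - <<'E'
from h import *
s=status.get_obs();p=s["tcp_pos"];Q=R.from_rotvec(s["orientation"]);print(s["time"],p,np.round(s["joints"],2),s["ft_force"])
print(Q.as_matrix().round(3)); az=112
d=-np.array([np.cos(np.radians(az)),np.sin(np.radians(az))])
for t,h in((5,.12),(10,.11),(15,.1),(20,.095),(25,.095),(30,.095)):
    print(t,to(p,Q,tcp([*(T+.02*d),h],az,t),Rt(az,t)))
E
```

```text
10.8 [0.54824479 0.1084625  0.18530683] [-0.26  0.57  0.02  1.84 -0.01  0.73  0.16] [ 0.13114704 -0.02572175 -6.18936481]
[[-0.38   0.925  0.001]
 [ 0.925  0.38   0.   ]
 [-0.     0.001 -1.   ]]
5 [ 0.53 -0.09 -0.16  0.08 -4.98  0.35]
10 [ 1.14 -0.09  0.14  0.1  -9.98  0.35]
15 [  1.81  -0.08   0.51   0.11 -14.98   0.34]
20 [  2.54  -0.08   0.43   0.13 -19.98   0.34]
25 [  3.31  -0.07  -0.08   0.14 -24.98   0.33]
30 [  4.13  -0.07  -0.52   0.16 -29.98   0.33]
```

>>> {"op": "send_rows", "data": {"deltas": [[[0,0.3,-0.1,-0.1,0,-3,0],[0,0.55,-0.1,-0.1,0,-5.5,0],[0,0.85,-0.1,0,0,-8,0],[0,1.2,-0.1,0.2,0,-10.5,0],[0,1.5,-0.1,0.35,0,-13,0],[0,1.8,-0.1,0.5,0,-15.5,0],[0,2.2,-0.1,0.5,0,-18,0],[0,2.6,-0.1,0.4,0,-20.5,0],[0,3.0,-0.1,0.1,0,-23,0],[0,3.2,-0.1,0,0,-24.5,0]]]}}

```text
time: 11.63
tcp_pos: [0.5347, 0.1404, 0.1845]
orientation: [1.538, 2.3, -0.333]
ft_force: [-0.5, 0.9, -6.3]
opening: 0.0132
grasp_force: 60.5
```

>>> {"op": "send_rows", "data": {"deltas": [[[0,0,0,0,0,0,0],[0,0,0,0,0,0,0],[0,0,0,0,0,0,0],[0,0,0,0,0,0,0]]]}}

```text
time: 11.97
tcp_pos: [0.535, 0.1362, 0.1852]
orientation: [1.545, 2.296, -0.335]
ft_force: [-0.7, 0.0, -5.9]
opening: 0.0132
grasp_force: 60.5
```

```bash
python3 - <<'E'
from h import *
im,P=tilt("top"); tilt("side","pics/tip2.png")
x=cv2.imread("pics/tip2.png"); cv2.imwrite("pics/tip2.png",cv2.resize(x[120:340,250:510],None,fx=3,fy=2.7))
s=status.get_obs();p=s["tcp_pos"];Q=R.from_rotvec(s["orientation"]);print(s["time"],p,np.round(s["joints"],2),s["ft_force"])
print("tip",np.degrees(np.arccos(-Q.as_matrix()[2,2])),"lip",p+Q.apply([.088,0,.0595])); az=112
d=-np.array([np.cos(np.radians(az)),np.sin(np.radians(az))])
for t in(27,30,33,36,40,44): print(t,to(p,Q,tcp([*(T+.02*d),.095],az,t),Rt(az,t)))
E
```

```text
top 407 546 n [-0.147  0.385  0.911] tilt 24.4 az 110.8 c [0.5575 0.0803 0.1956]
side 823 1118 n [-0.15   0.384  0.911] tilt 24.4 az 111.3 c [0.5409 0.1528 0.1632]
12.0667 [0.53494899 0.13617012 0.18525926] [-0.79  0.63  0.36  1.89  0.33  0.72 -0.36] [-0.28667175 -0.09786159 -5.3476702 ]
tip 24.498075781728332 lip [0.51406775 0.18749001 0.09462542]
27 [ 0.4   0.1  -0.48  0.06 -2.5   0.12]
30 [ 0.75  0.1  -0.92  0.06 -5.5   0.12]
33 [ 1.11  0.1  -1.34  0.06 -8.5   0.12]
36 [  1.5    0.1   -1.74   0.07 -11.5    0.12]
40 [  2.05   0.11  -2.24   0.07 -15.5    0.12]
44 [  2.63   0.11  -2.7    0.07 -19.5    0.11]
```

View pics/tip2.png

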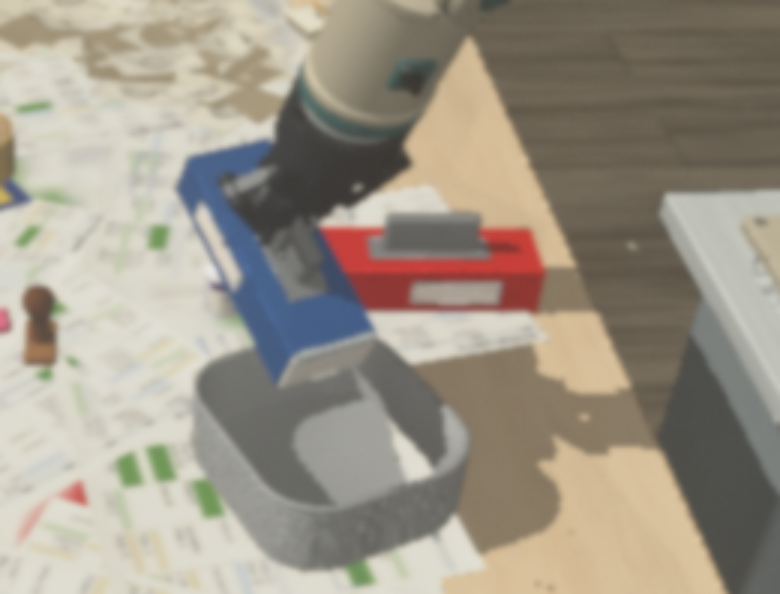

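The mouth, with the white flap at (325,360), sits over the tub. Tipping continues slowly.

>>> {"op": "send_rows", "data": {"deltas": [[[0,0.2,0.1,-0.2,0,-1,0],[0,0.4,0.1,-0.5,0,-2.5,0],[0,0.55,0.1,-0.7,0,-4,0],[0,0.75,0.1,-0.9,0,-5.5,0],[0,0.9,0.1,-1.1,0,-7,0],[0,1.1,0.1,-1.3,0,-8.5,0],[0,1.1,0.1,-1.3,0,-8.5,0],[0,1.1,0.1,-1.3,0,-8.5,0],[0,1.1,0.1,-1.3,0,-8.5,0],[0,1.1,0.1,-1.3,0,-8.5,0]]]}}

```text
time: 12.9
tcp_pos: [0.53, 0.151, 0.1926]
orientation: [1.467, 2.182, -0.435]
ft_force: [1.3, -0.2, -4.7]
opening: 0.0132
grasp_force: 60.6
```

```bash
python3 - <<'E'
from h import *
im,P=tilt("side","pics/tip3.png")
f=im.astype(int); y=(f[...,0]-f[...,2]>60)&(f[...,1]-f[...,2]>45)&(abs(P[...,0]-.507)<.12)&(abs(P[...,1]-.2)<.14)
print("yellow",y.sum(),P[y].mean(0) if y.any() else "")
s=status.get_obs();p=s["tcp_pos"];Q=R.from_rotvec(s["orientation"]);print(s["time"],p,s["ft_force"])
E
```

```text
side 1010 1317 n [-0.199  0.506  0.839] tilt 33.0 az 111.4 c [0.5396 0.1541 0.1758]
yellow 0 
12.95 [0.52997166 0.15095844 0.19260925] [ 0.07806364  0.32052165 -4.68303177]
```

>>> {"op": "send_rows", "data": {"deltas": [[[0,0.2,0,-0.2,0,-1.3,0],[0,0.35,0,-0.35,0,-2.5,0],[0,0.5,0,-0.5,0,-4,0],[0,0.5,0,-0.5,0,-4,0],[0,0.5,0,-0.5,0,-4,0],[0,0.5,0,-0.5,0,-4,0],[0,0.5,0,-0.5,0,-4,0],[0,0.5,0,-0.5,0,-4,0]]]}}

```text
time: 13.62
tcp_pos: [0.5272, 0.1577, 0.194]
orientation: [1.43, 2.128, -0.479]
ft_force: [0.1, 1.2, -5.8]
opening: 0.0128
grasp_force: 60.6
```

```bash
python3 - <<'E'
from h import *
im,P=tilt("side","pics/tip3.png")
x=cv2.imread("pics/tip3.png"); cv2.imwrite("pics/tip3.png",cv2.resize(x[180:340,290:430],None,fx=4,fy=3.7))
s=status.get_obs();p=s["tcp_pos"];Q=R.from_rotvec(s["orientation"]);print(s["time"],p,s["ft_force"],s["ft_torque"])
E
```

```text
side 1073 1404 n [-0.222  0.56   0.798] tilt 37.0 az 111.6 c [0.5371 0.1581 0.1782]
13.6667 [0.52721992 0.15768419 0.1939772 ] [-0.27253598 -0.46886295 -6.31611348] [ 1.2726272   0.5615394  -0.03888143]
```

View pics/tip3.png

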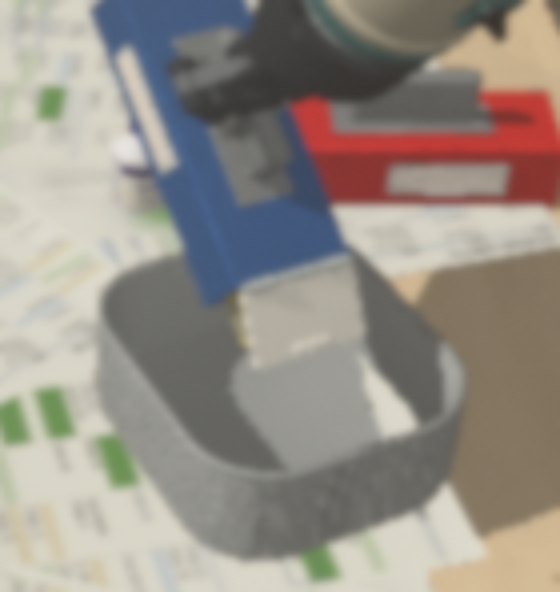

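The flap is swinging open at (305,310), with a yellow edge emerging at (240,320). A little more tip and a hold.

>>> {"op": "send_rows", "data": {"deltas": [[[0,0.2,0,-0.2,0,-1.5,0],[0,0.4,0,-0.4,0,-3,0],[0,0.4,0,-0.4,0,-3,0],[0,0.4,0,-0.4,0,-3,0],[0,0.4,0,-0.4,0,-3,0],[0,0.4,0,-0.4,0,-3,0],[0,0.4,0,-0.4,0,-3,0],[0,0.4,0,-0.4,0,-3,0]]]}}

```text
time: 14.33
tcp_pos: [0.5252, 0.1628, 0.195]
orientation: [1.402, 2.086, -0.511]
ft_force: [0.3, -0.2, -3.6]
opening: 0.0128
grasp_force: 60.9
```

```bash
cat > look.py <<'E'
from h import *
import sys
im,P=tilt("side"); im2,P2=cloud("top")
k=sys.argv[1]
cv2.imwrite(f"pics/{k}.png",np.hstack([cv2.resize(im[170:340,290:430],(390,474),interpolation=2),cv2.resize(im2[170:290,200:300],(395,474),interpolation=2)])[...,::-1])
s=status.get_obs();p=s["tcp_pos"];Q=R.from_rotvec(s["orientation"]);print(s["time"],p,s["ft_force"],s["ft_torque"],"lip",p+Q.apply([.088,0,.0595]))
E
python3 look.py d1
```

```text
side 1065 1376 n [-0.242  0.595  0.767] tilt 39.9 az 112.2 c [0.5355 0.1616 0.1802]
14.4333 [0.52520442 0.16300425 0.19485721] [ 0.08769991 -0.10502231 -3.53032716] [1.17672148 0.48074772 0.00232784] lip [0.51419141 0.18996196 0.09269927]
```

View pics/d1.png

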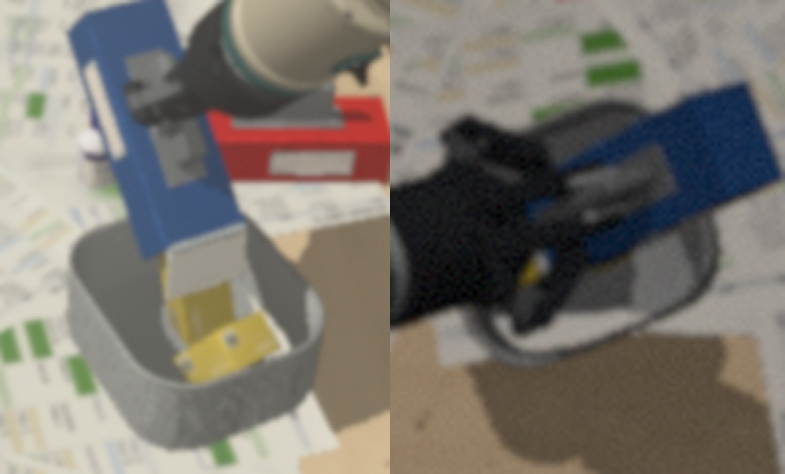

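Both cartons are out: one lies at (230,350), the other stands leaning at the mouth at (200,300). Drawing the mouth back.

>>> {"op": "send_rows", "data": {"deltas": [[[0,-0.4,0,-0.4,0,0,0],[0,-1,0,-0.9,0,0,0],[0,-1.6,0,-1.5,0,0,0],[0,-2.2,0,-2.1,0,0,0],[0,-2.8,0,-2.7,0,0,0],[0,-3.4,0,-3.2,0,0,0],[0,-4,0,-3.7,0,0,0],[0,-4.5,0,-4.2,0,0,0],[0,-4.8,0,-4.4,0,0,0],[0,-4.8,0,-4.4,0,0,0]]]}}

```text
time: 15.27
tcp_pos: [0.5286, 0.1553, 0.2601]
orientation: [1.403, 2.087, -0.509]
ft_force: [0.2, -1.1, -3.1]
opening: 0.0131
grasp_force: 60.9
```

```bash
python3 look.py d2
```

```text
side 1179 1523 n [-0.237  0.597  0.767] tilt 40.0 az 111.6 c [0.539  0.1543 0.2451]
15.3667 [0.5280722  0.15550614 0.25900635] [-0.5710171   0.24548148 -4.52078536] [1.1404662  0.47461699 0.01633407] lip [0.51698254 0.18246915 0.1568581 ]
```

View pics/d2.png

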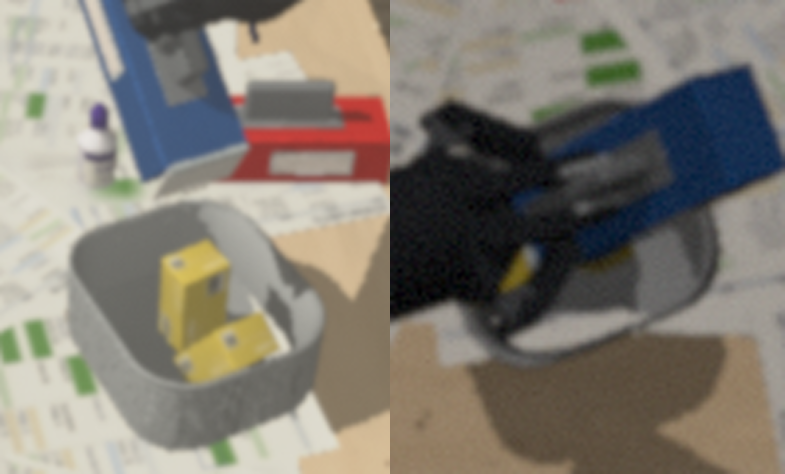

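The first carton lies flat at (230,350). The second stands on end inside the tub at (195,295), free of the mouth, so its underside centre is about 45 mm up, which is within limits. Leveling the caddy now.

```bash
python3 - <<'E'
from h import *
s=status.get_obs();p=s["tcp_pos"];Q=R.from_rotvec(s["orientation"])
for t,f in((30,.25),(20,.5),(10,.75),(0,1)):
    print(t,to(p,Q,p+f*(np.array([.548,.09,.225])-p),Rt(112,t)))
p=np.array([.548,.09,.225]);Q=Rt(112)
for f in(.25,.5,.75,1): print(f,to(p,Q,p+f*(np.array([.5405,-.2217,.185])-p),Rt(112+60*f)))
E
```

```text
30 [-0.76 -0.16  1.75  0.1  10.01  0.21]
20 [-1.52 -0.32  3.49  0.08 20.01  0.22]
10 [-2.28 -0.47  5.24  0.06 30.01  0.22]
0 [-3.040e+00 -6.300e-01  6.990e+00  4.000e-02  4.001e+01  2.300e-01]
0.25 [ -7.15  -3.09   1.     0.     0.   -15.  ]
0.5 [-14.31  -6.19   2.     0.     0.   -30.  ]
0.75 [-21.46  -9.28   3.     0.     0.   -45.  ]
1 [-28.62 -12.37   4.     0.     0.   -60.  ]
```

>>> {"op": "send_rows", "data": {"deltas": [[[0,-0.3,0,0.6,0,3,0],[0,-0.7,-0.1,1.4,0,8,0],[0,-1.1,-0.2,2.4,0,14,0],[0,-1.5,-0.3,3.5,0,20,0],[0,-2,-0.4,4.6,0,26,0],[0,-2.4,-0.5,5.6,0,32,0],[0,-2.8,-0.6,6.5,0,37,0],[0,-3,-0.6,7,0,40,0],[0,-3,-0.6,7,0,40,0],[0,-3,-0.6,7,0,40,0]]]}}

```text
time: 16.2
tcp_pos: [0.548, 0.0884, 0.2241]
orientation: [-1.756, -2.605, 0.005]
ft_force: [-0.5, 0.4, -2.6]
opening: 0.0134
grasp_force: 60.8
```

>>> {"op": "send_rows", "data": {"deltas": [[[0,-1,-0.4,0.2,0,0,-2],[0,-2.8,-1.2,0.4,0,0,-6],[0,-4.8,-2,0.7,0,0,-10],[0,-7,-3,1,0,0,-15],[0,-9.3,-4,1.3,0,0,-20],[0,-11.7,-5,1.6,0,0,-25],[0,-14,-6,2,0,0,-30],[0,-16.3,-7,2.3,0,0,-34],[0,-18.3,-7.9,2.6,0,0,-38],[0,-19.5,-8.4,2.7,0,0,-41]]]}}

```text
time: 17.03
tcp_pos: [0.5437, -0.1226, 0.1972]
orientation: [-0.719, -3.056, 0.006]
ft_force: [0.4, 0.3, -3.6]
opening: 0.013
grasp_force: 60.8
```

```bash
python3 - <<'E'
from h import *
s=status.get_obs();p=s["tcp_pos"];Q=R.from_rotvec(s["orientation"]);print(s["time"],p,np.round(s["joints"],2))
print(to(p,Q,(.5405,-.2217,.14),Rt(172)))
E
```

```text
17.0333 [ 0.54372881 -0.12262817  0.19715541] [ 0.23  0.55 -0.09  1.82  0.07  0.77  1.21]
[ -4.13  -8.99   5.75  -0.22  -0.09 -18.48]
```

>>> {"op": "send_rows", "data": {"deltas": [[[0,-0.8,-1.8,0.8,0,0,-4],[0,-1.6,-3.6,1.6,0,0,-8],[0,-2.5,-5.4,2.6,0,0,-12],[0,-3.3,-7.2,4,0,0,-15],[0,-3.9,-8.5,5.2,0,0,-17.5],[0,-4.1,-9,5.7,0,0,-18.5],[0,-4.1,-9,5.7,0,0,-18.5],[0,-4.1,-9,5.7,0,0,-18.5],[0,-4.1,-9,5.7,0,0,-18.5]]]}}

```text
time: 17.78
tcp_pos: [0.5415, -0.2183, 0.1417]
orientation: [0.222, 3.133, 0.0]
ft_force: [0.2, -0.3, -2.7]
opening: 0.0134
grasp_force: 60.7
```

```bash
python3 - <<'E'
from h import *
tilt("side")
s=status.get_obs();p=s["tcp_pos"];Q=R.from_rotvec(s["orientation"]);print(s["time"],p)
print(to(p,Q,(.5405,-.2217,.0635),Rt(172)))
E
```

```text
side 170 446 n [0.166 0.941 0.295] tilt 72.9 az 80.0 c [ 0.5419 -0.1881  0.1152]
17.8333 [ 0.54156958 -0.21863643  0.14183481]
[ 0.07 -0.32  7.83 -0.01  0.06 -0.12]
```

>>> {"op": "send_rows", "data": {"deltas": [[[0,0,-0.1,0.6,0,0,0],[0,0,-0.2,1.6,0,0,0],[0,0,-0.3,2.8,0,0,0],[0,0,-0.3,4,0,0,0],[0,0,-0.3,5.2,0,0,0],[0,0,-0.3,6.2,0,0,0],[0,0,-0.3,6.9,0,0,0],[0,0,-0.3,7.4,0,0,0],[0,0,-0.3,7.7,0,0,0],[0,0,-0.3,7.8,0,0,0]]]}}

```text
time: 18.67
tcp_pos: [0.5397, -0.2239, 0.0627]
orientation: [-0.226, -3.132, 0.001]
ft_force: [-2.1, 0.1, -0.8]
opening: 0.0132
grasp_force: 61.2
```

>>> {"op": "send_rows", "data": {"deltas": [[[0,0,0,0,0,0,0],[0,0,0,0,0,0,0]]]}}

```text
time: 18.83
tcp_pos: [0.5404, -0.2241, 0.0634]
orientation: [0.227, 3.133, -0.001]
ft_force: [-0.0, 0.4, -2.7]
opening: 0.0133
grasp_force: 60.7
```

>>> {"op": "send_rows", "data": {"deltas": [[[0,0,0.1,0.1,0,0,0],[0,0,0.1,0.1,0,0,0],[30,0,0.1,0.1,0,0,0],[60,0,0.1,0.1,0,0,0],[100,0,0.1,0.1,0,0,0],[100,0,0.1,0.1,0,0,0],[100,0,0.1,0.1,0,0,0],[100,0,0.1,0.1,0,0,0],[100,0,0.1,0.1,0,0,0],[100,0,0.1,0.1,0,0,0]]]}}

```text
time: 19.67
tcp_pos: [0.5401, -0.2229, 0.062]
orientation: [-0.226, -3.133, 0.001]
ft_force: [0.3, 0.0, -0.2]
opening: 0.0858
grasp_force: 0.0
```

>>> {"op": "send_rows", "data": {"deltas": [[[100,0,0,-1,0,0,0],[100,0,0,-3,0,0,0],[100,0,0,-6,0,0,0],[100,0,0,-9,0,0,0],[100,0,0,-12,0,0,0],[100,0,0,-15,0,0,0],[100,0,0,-18,0,0,0],[100,0,0,-18,0,0,0]]]}}

```text
time: 20.33
tcp_pos: [0.5436, -0.2238, 0.249]
orientation: [0.226, 3.122, -0.006]
ft_force: [0.9, -0.8, -0.3]
opening: 0.0855
grasp_force: 0.0
```

>>> {"op": "send_rows", "data": {"deltas": [[[100,0,-3,0,0,0,0],[100,0,-6,0,0,0,0],[100,0,-9,0,0,0,0],[100,0,-12,0,0,0,0],[100,0,-12,0,0,0,0],[100,0,-12,0,0,0,0]]]}}

```text
time: 20.83
tcp_pos: [0.5216, -0.3439, 0.242]
orientation: [-0.233, -3.132, 0.002]
ft_force: [1.0, 0.6, -0.1]
opening: 0.0853
grasp_force: 0.0
```

```bash
python3 - <<'E'
from h import *
im,P=cloud("top"); im2,P2=cloud("side")
cv2.imwrite("pics/end.png",np.vstack([cv2.resize(im[150:290,190:450],(780,300)),cv2.resize(im2[140:340,270:470],(780,300))])[...,::-1])
def rect(S,lo,hi,nm):
    q=S[(S[...,2]>lo)&(S[...,2]<hi)]
    if len(q)<5: print(nm,len(q));return
    r=cv2.minAreaRect(q[:,:2].astype(np.float32)*1000);print(nm,len(q),np.round(r[0]),np.round(r[1]),round(r[2],1),"z",np.median(q[:,2]).round(4))
rect(P[175:260,380:435],.04,.056,"caddy");rect(P[175:260,380:435],.072,.1,"fin")
rect(P2[235:335,305:415],.055,.075,"tub S");rect(P[195:225,310:335],.03,.1,"bottle")
f=im.astype(int);y=(f[...,0]-f[...,2]>50)&(f[...,1]-f[...,2]>35);y[:,:200]=0;y[:,300:]=0;y[:180]=0;y[275:]=0
print(y.sum(),P[y].min(0),P[y].max(0))
s=status.get_obs();print(s["time"],s["tcp_pos"],s["opening"],s["ft_force"])
E
```

```text
caddy 1483 [ 537. -223.] [ 65. 183.] 81.8 z 0.0477
fin 174 [ 539. -223.] [15. 76.] 82.0 z 0.0844
tub S 1617 [506. 208.] [155. 176.] 22.3 z 0.0658
bottle 125 [562.   6.] [32. 29.] 0.6 z 0.0521
571 [nan nan nan] [nan nan nan]
20.9333 [ 0.52308113 -0.34036873  0.24213461] 0.08543190354083693 [ 2.97375568e-01  4.35019254e-01 -1.20422952e-04]
```

View pics/end.png

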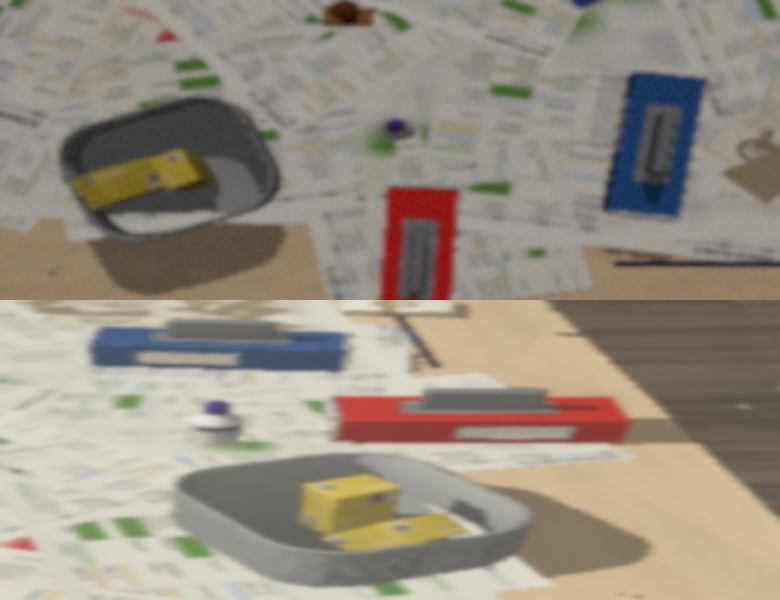

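Caddy back within 2 mm with its footprint unchanged; tub and bottle haven't moved. Before handing in, I'll check the carton heights.

```bash
python3 - <<'E'
from h import *
im,P=cloud("top"); im2,P2=cloud("side")
for im,P,b in((im,P,(200,300,180,275)),(im2,P2,(300,420,230,340))):
    f=im.astype(int);y=(f[...,0]-f[...,2]>50)&(f[...,1]-f[...,2]>30);M=np.zeros_like(y);M[b[2]:b[3],b[0]:b[1]]=1
    q=P[y&M];q=q[~np.isnan(q).any(1)]; t=R.from_euler("z",-22,degrees=True).apply(q-[.507,.208,0])
    # profile along tub y
    for a in np.arange(-.08,.09,.02):
        k=(t[:,1]>=a)&(t[:,1]<a+.02)
        if k.sum()>4: print(round(a,2),k.sum(),"x",np.percentile(t[k,0],[5,95]).round(3),"z",np.percentile(t[k,2],[5,50,95]).round(3))
    print()
E
```

```text
-0.04 60 x [-0.023  0.011] z [0.036 0.066 0.085]
-0.02 107 x [-0.025  0.01 ] z [0.078 0.083 0.086]
0.0 49 x [-0.023  0.022] z [0.003 0.081 0.086]
0.02 129 x [-0.018  0.019] z [0.026 0.045 0.058]
0.04 153 x [-0.02   0.017] z [0.057 0.073 0.085]
0.06 73 x [-0.021  0.011] z [0.069 0.076 0.081]

-0.08 151 x [-0.196 -0.062] z [-0.003 -0.     0.022]
-0.06 163 x [-0.19  -0.133] z [-0.003 -0.     0.003]
-0.04 130 x [-0.178  0.012] z [-0.002  0.     0.084]
-0.02 316 x [-0.161  0.014] z [-0.001  0.069  0.084]
0.0 403 x [-0.027  0.012] z [0.011 0.046 0.082]
0.02 31 x [0.018 0.021] z [0.019 0.037 0.052]
0.04 160 x [-0.019  0.019] z [0.029 0.061 0.084]
0.06 268 x [-0.02   0.016] z [0.057 0.074 0.082]
0.08 9 x [0.003 0.015] z [0.069 0.07  0.073]
```

The standing carton's top is at 0.085, so its underside centre is about 45 mm up. The other has its foot on the floor and leans on the inner wall, its underside centre about 40 mm up. Both are inside the tub's x/y bounds and within the stated limits, so I'm handing in.

```bash
python3 -c "
from cell import manip; print(manip.close_job())"
```

```text
the job is handed in; nothing more can be done
None
```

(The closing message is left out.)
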